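# Hex keys back on the clip rail

### The job

Put the last two hex keys back on the clip rail, so that the four run in order of size: the loose one from the bench, and the one stuck in the manipulator's screw. The stuck one will not come with a straight pull: swing it back and forth about the screw while easing it up, without lifting or shoving the manipulator, then lay it flat on the bench, let go and take it again from above. Click both keys fully home in both clips of their own places, lying flat, and leave the two keys already clipped and everything else on the bench where they are.

Things in the scene. Friction and masses are not known exactly. Their poses are not given: they have to be found in the camera images.
- rail: Clip rail, fixed: two aluminium bars 250 mm long, 14 wide, 8 high, centre lines at x = -30 and +30 mm, the gap between them open to the bench but for a 10 mm tie at either end. Origin on the bench at its middle, y along the bars, z up. Keys lie across both bars along x, in four like places 66 mm apart, each a pair of upright spring clips, one on either bar.
- clip0 (a point): Place 0 (y = -99 mm on the rail), midway between the bars at the clips' floor, 12 mm above the bench. An end place, taken at the start by the 14 or the 8 mm key. Frame as the rail's.
- clip1 (a point): Place 1 (rail y = -33 mm), empty. Point midway between the bars at the clips' floor, 12 mm above the bench; frame as the rail's. Each clip is two smooth steel leaves, 12 mm long in x: a mouth 12 mm wide, 32 mm above the bench, narrows to a 2 mm throat at 23 mm, then widens.
- clip2 (a point): Place 2 (rail y = +33 mm), empty; point and clips as place 1. Pressing a 10 or 12 mm key down through the throats of a pair takes 10 to 25 N in all, rising to the throat, then it snaps down onto the floors by itself; pulling it out takes about as much.
- clip3 (a point): Place 3 (rail y = +99 mm), point as the others. An end place, taken at the start by the 14 or the 8 mm key. Frame as the rail's.
- key14: Black hex key, 14 mm thick L: long arm 140 mm, short arm 56 mm overall, 243 g. Origin on the long arm's axis at mid-length; x to the elbow, y the way the short arm points, z square to the L (7 mm high when flat). Short arm's axis at x = 63, its tip at y = 49; long arm straight from x = -70 to 49 mm. Clipped flat in an end place, elbow to the rail's +x, short arm to its +y.
- key12: Black hex key, 12 mm thick L: long arm 125 mm, short arm 45 mm overall, 155 g. Origin on the long arm's axis at mid-length; x to the elbow, y the way the short arm points, z square to the L (6 mm high when flat). Short arm's axis at x = 56.5, its tip at y = 39; long arm straight from x = -62.5 to 44.5 mm. Lies flat and loose; once it is gone the bench round world x 480, y 100 mm is free.
- key10: Black hex key, 10 mm thick L: long arm 112 mm, short arm 40 mm overall, 97 g. Origin on the long arm's axis at mid-length; x to the elbow, y the way the short arm points, z square to the L (5 mm high when flat). Short arm's axis at x = 51, its tip at y = 35; long arm straight from x = -56 to 41 mm. Stuck in the screw: short arm down, long arm level, x along the manipulator's x.
- key8: Black hex key, 8 mm thick L: long arm 100 mm, short arm 36 mm overall, 56 g. Origin on the long arm's axis at mid-length; x to the elbow, y the way the short arm points, z square to the L (4 mm high when flat). Short arm's axis at x = 46, its tip at y = 32; long arm straight from x = -50 to 38 mm. Clipped flat in the other end place, lying as the 14 mm key.
- key10_tip (a point): Tip of the 10 mm key's short arm, on its axis. At the start it is 10 mm down in the screw's socket and the long arm's axis is 67 mm above the bench.
- manip: Micromanipulator, 4.4 kg, unbolted, standing by its weight: iron foot 170 x 100 x 30 mm (x, y, z), black tower on it (x +16 to +80 mm, 113 mm high) with three knobs behind (to x = +115). Origin on the bench under the foot's centre, z up. The stuck key's long arm points along -x, away from the tower. A straight pull on the key, near 40 N, lifts the manipulator.
- screw (a point): Middle of the socket's mouth in the 21 mm wide screw head, 42 mm above the bench, at x = -25, y = 0 of the manipulator. The key sticks in it by friction, some 50 to 60 N. Swung about the screw's upright axis (0.3 N m), it draws up with much less force, the less the faster it turns for its lift; it may swing freely either way.
- lens: Black objective lens, 54 mm across, 40 mm high, upright; a bystander. Origin under its centre.
- jar: Amber sample jar, 42 mm across, 62 mm high; a bystander. Origin under its centre.
- driver: Screwdriver, 190 mm, lying; a bystander. Origin at the bench under its middle.
- waferbox: Flat wafer box 115 x 115 x 24 mm; a bystander. Origin under its centre.
- notes: Pad of yellow notes 76 x 76 x 14 mm; a bystander. Origin under its centre.
- dish: Covered glass dish, 92 mm across, 16 mm high; a bystander. Origin under its centre.

How it is judged:
By the outcome, as a careful person would: the job done as asked, in the order asked, and still so for the second after the job is handed in, with the robot touching nothing.
It also fails if it takes over 72 s, if anything falls off the work surface, if the arm or the gripper's body presses on something with over 40 N, if the wrist force passes 120 N, or if a joint passes its speed limit or range.

### The arm

A 6-joint arm with a two-finger parallel gripper is mounted at the origin on the work surface. World frame = base frame: x ahead of the robot, y to its left, z up, the work surface at z = 0. Lengths are in m, angles in degrees, forces in N, time in s.
With the tool pointing down it reaches from about 0.35 to 0.875 m from the base axis. Payload 4.2 kg.
Tool frame: the origin (TCP) lies midway between the tips of the shut fingers; the grasp point (between the pads) lies 19 mm behind it; z points along the fingers, y is the line along which they close (so a half turn about z gives the same grasp; the last joint's range is limited). The gripper opens to 87 mm and grips with 3 to 60 N. Pads are 19 mm wide; open, the fingers measure 117 mm over their backs; the gripper's body (75 mm by 190 mm) begins 51 mm behind the grasp point.
Start: joints at [81.509, 22.042, 0.453, 0, -68.411, -14.817], TCP at [0.247, 0.574, 0.223] pointing down, gripper open.
Joint ranges: [-179.83, 179.83], [-69.29, 118.12], [-61.27, 80.66], [-181.25, 117.63], [-171.15, -9.14], [-177.46, 177.46]. Speed limits (degrees/s): [159.86, 159.86, 180, 180, 180, 180].

### API

Orientations are given as a 3x3 rotation matrix whose columns are the frame's x, y, z axes.
In Python, from station import r gives the robot as it stands.
- The arm moves only by the shell command python3 steer.py 'ROWS'. ROWS is 1 to 8 rows, one to a line, with the numbers parted by commas; each row has 7 numbers: the opening from 0.0 (shut) to 1.0 (fully open), then dx, dy, dz in units of 50 mm, then a rotation vector rx, ry, rz in degrees; each row is the pose to reach, as a shift and turn from the pose commanded when the command began, along the tool's axes at that moment; what a row does not reach only later rows make up. A row lasts 1/10 s, in which the tool goes at most 0.05 m and 8.59 degrees, less where a joint would pass 70% of its speed; a pose out of reach is approached as far as the arm can. The fingers move at their own pace and stop on an object; the grip force is fixed at half the most. Time passes only in rows, so rows that do not move let the fingers close. It prints the time, the measured TCP pose, the force, the opening and the grip force at its end. Input that does not fit is refused with a message, and nothing moves.
- r.sense(): the state, without advancing time (a new reading comes with each control period).
- r.capture(name): name is "side" or "top"; returns a dict with "pixels" (384x512x3 uint8, red, green, blue), "z_map" (384x512 float32, m along the optical axis (not along the pixel's ray), 0 where there is no reading), "K" (3x3 intrinsics, pixels), "distortion" ([k1, k2, p1, p2, k3] as OpenCV has them; the pictures are not rectified), "world_from_camera" (4x4, takes a point from camera to world coordinates). Camera axes: x right, y up, looking along -z (the intrinsics and any distortion apply to the point x, -y, -z); pixel columns grow to the right and rows downward; lengths in m; the calibration is good to about 2 mm. A picture is of the moment at which its call begins.
- r.finish_job(): hands the job in; it is judged then, once.
The state is a dict: "time_s": time; "joints": joint angles; "joint_velocities": joint speeds; "effort": joint torques, N m; "tcp_pos": TCP position; "ee_rot": TCP orientation; "wrist_force": force on the tool from outside, world axes, zero at the start; "moment": the same for the moment, N m; "gripper_width": opening from 0.0 (shut) to 1.0 (fully open); "gripper_force": force on a finger pad.
Only numpy, scipy, OpenCV 4.12 (cv2) and the standard library are available. Lean on these libraries where they do the work, as an engineer would, in place of code of your own. Each camera call takes 0.05 s, during which the arm holds its last target. There are 200 camera calls.

## Working session

There is one attempt and no reset: what is moved stays moved. The work goes in short steps, Python scripts to look and compute and a shell command to move; the robot and the scene stay as the last step left them, time stands still between calls to the robot, and variables do not carry over. Pictures are saved under pics/ and viewed, at most 10 in all, crops included, and the job is handed in when it is done.

```bash
ls; mkdir -p pics; cat > h.py <<'E'
import numpy as np,cv2,json
from station import r
def snap(n,f):
    c=r.capture(n); np.savez('/tmp/%s.npz'%f,**{k:np.array(v) for k,v in c.items()})
    cv2.imwrite('pics/%s.png'%f,cv2.cvtColor(c['pixels'],cv2.COLOR_RGB2BGR)); return c
def load(f): return dict(np.load('/tmp/%s.npz'%f))
def crop(f,u0,v0,u1,v1,s):
    im=cv2.imread('pics/%s.png'%f)[v0:v1,u0:u1]
    cv2.imwrite('pics/%s_c%d_%d.png'%(f,u0,v0),cv2.resize(im,None,fx=s,fy=s,interpolation=cv2.INTER_CUBIC))
def ray(c,u,v):
    p=cv2.undistortPoints(np.array([[[u,v]]],float),c['K'],c['distortion'])[0,0]
    T=np.array(c['world_from_camera']); d=T[:3,:3]@np.array([p[0],-p[1],-1]); return T[:3,3],d
def atz(c,u,v,z):
    o,d=ray(c,u,v); return o+d*(z-o[2])/d[2]
def dep(c,u,v):
    o,d=ray(c,u,v); return o+d*float(c['z_map'][int(round(v)),int(round(u))])
def proj(c,P):
    T=np.linalg.inv(c['world_from_camera']); p=T[:3,:3]@np.array(P,float)+T[:3,3]
    return cv2.projectPoints(np.array([[p[0],-p[1],-p[2]]]),np.zeros(3),np.zeros(3),c['K'],c['distortion'])[0].ravel()
def tri(c1,p1,c2,p2):
    A=np.zeros((3,3));b=np.zeros(3)
    for c,p in((c1,p1),(c2,p2)):
        o,d=ray(c,*p); d=d/np.linalg.norm(d); M=np.eye(3)-np.outer(d,d); A+=M;b+=M@o
    return np.linalg.solve(A,b)
E
python3 - <<'E'
from h import *
for n in('top','side'):
    c=snap(n,n+'0'); print(n,np.round(c['world_from_camera'],3).tolist(),np.round(c['K'],1).tolist(),c['distortion'])
a=cv2.imread('pics/top0.png');b=cv2.imread('pics/side0.png')
s=r.sense();print(s['tcp_pos'],np.round(s['ee_rot'],3).tolist(),s['gripper_width'],s['time_s'],s['wrist_force'])
E
```

```text
pics
station.py
steer.py
top [[-0.007, 0.977, -0.215, 0.35], [-1.0, -0.006, 0.001, -0.004], [-0.0, 0.215, 0.977, 1.199], [0.0, 0.0, 0.0, 1.0]] [[357.6, 0.0, 258.1], [0.0, 357.6, 184.9], [0.0, 0.0, 1.0]] [0.02180094 0.         0.         0.         0.        ]
side [[0.936, 0.2, -0.289, 0.263], [-0.351, 0.535, -0.768, -0.785], [0.001, 0.821, 0.571, 0.675], [0.0, 0.0, 0.0, 1.0]] [[372.2, 0.0, 251.0], [0.0, 372.2, 196.4], [0.0, 0.0, 1.0]] [-0.07152627  0.          0.          0.          0.        ]
[0.2470461  0.57351442 0.22155294] [[0.918, -0.396, -0.001], [-0.396, -0.918, -0.002], [0.0, 0.002, -1.0]] 0.9989343814950229 0.1 [-0.25456344  1.12500982 -0.23762901]
```

View pics/top0.png

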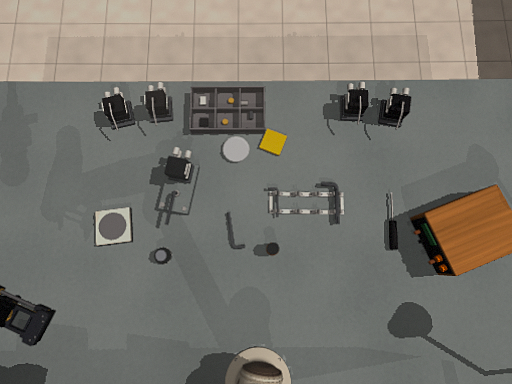

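View pics/side0.png

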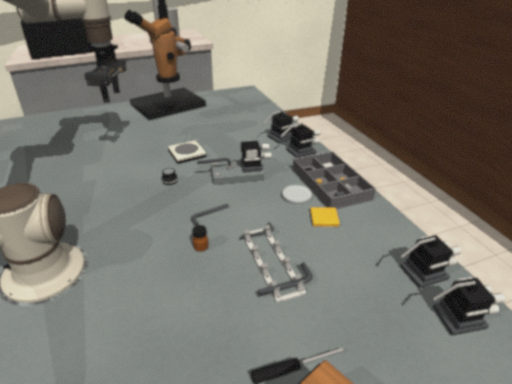

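The top view shows the rail near (306,200), with the 14 mm key at its right end (y−). The loose key is near (233,232), and the manipulator is at (178,190) with the stuck key near (168,207). I'll enlarge these areas.

```bash
python3 - <<'E'
from h import *
crop('top0',150,145,350,265,4)
crop('side0',155,130,325,305,3.4)
c=load('top0')
for u,v in((280,150),(306,230),(230,190)): print(dep(c,u,v))
E
ls pics
```

```text
[ 0.73186275 -0.08185045  0.01832803]
[ 0.45754611 -0.16384334  0.00335615]
[0.59557227 0.09072709 0.00102007]
side0.png
side0_c155_130.png
top0.png
top0_c150_145.png
```

View pics/top0_c150_145.png

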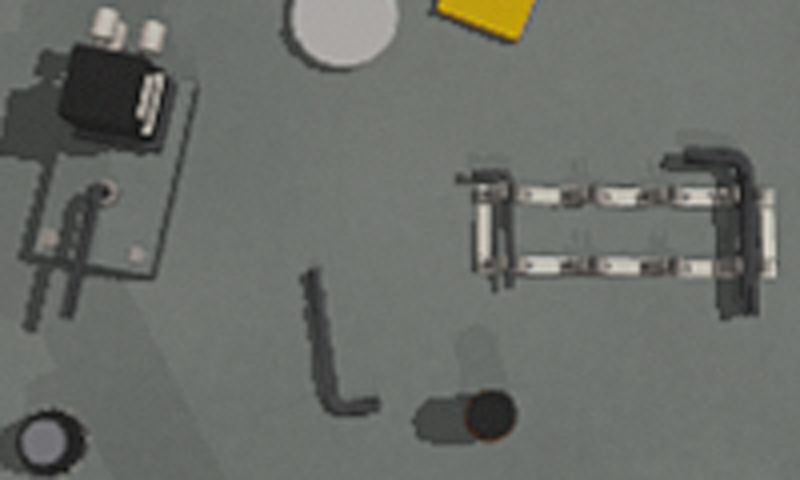

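View pics/side0_c155_130.png

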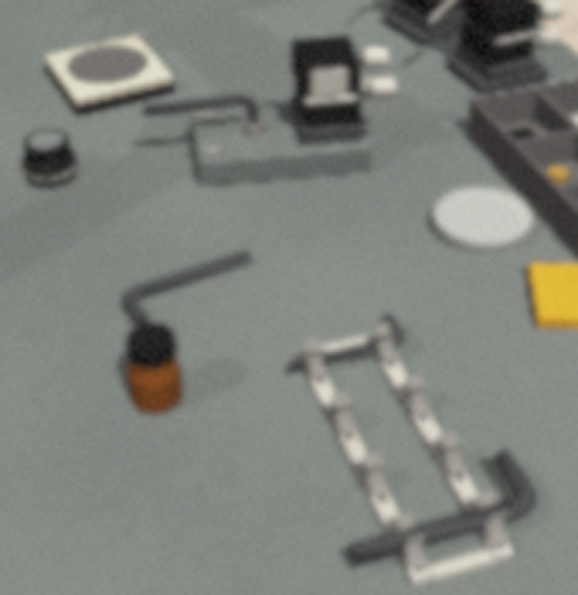

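The enlarged views give these positions:
- **8 mm key:** in the left place (world y+), so the order along y+ is 14, 12, 10, 8. The 12 mm key goes to place 1 and the 10 mm key to place 2.
- **Loose key:** full-frame elbow near (233.5,247), long arm tip near (228,212), short tip near (244.5,246).
- **Stuck key:** free end near (167,224), elbow near (174,192).

I'll measure these more finely.

```bash
python3 - <<'E'
from h import *
c=load('top0'); s=load('side0')
def hm(c):
    H,W=c['z_map'].shape; uu,vv=np.meshgrid(np.arange(W),np.arange(H))
    p=cv2.undistortPoints(np.stack([uu,vv],-1).reshape(-1,1,2).astype(float),c['K'],c['distortion']).reshape(-1,2)
    T=c['world_from_camera']; d=np.c_[p[:,0],-p[:,1],-np.ones(len(p))]@T[:3,:3].T
    return (T[:3,3]+d*c['z_map'].reshape(-1,1)).reshape(H,W,3)
P=hm(c)
g=c['pixels'].astype(float).mean(2)
np.set_printoptions(linewidth=250,precision=0,suppress=True)
print('bench z mean/std',P[230:260,290:320,2].mean(),P[230:260,290:320,2].std())
print('key12 gray');print(g[208:252,222:248:1][::2].astype(int))
m=np.zeros(g.shape,bool);m[185:220,264:350]=1
m&=g>150
u,v=np.nonzero(m)[::-1]; print('rail rect',cv2.minAreaRect(np.c_[u,v].astype(np.float32)))
print('stuck z(mm)');print((P[188:228:2,156:182,2]*1000).astype(int)); print(g[188:228:2,156:182].astype(int))
E
```

```text
bench z mean/std 0.0017133210144662208 0.002309442893070878
key12 gray
[[112 115 113 111 116 115 114 114 115 115 113 115 112 113 114 114 113 117 116 114 115 115 115 116 116 114]
 [117 115 115 114 113 107 107 111 114 113 112 114 115 116 115 116 114 115 115 116 114 115 115 117 114 117]
 [113 116 116 119 108  71  72  78  97 114 114 110 114 113 113 115 114 116 118 116 115 112 115 116 115 116]
 [112 118 102  65  61  47  56  72 103 116 113 113 114 115 114 114 115 114 115 117 116 113 112 115 114 114]
 [112 116 111  92  64  51  52  68  95 119 115 114 114 115 114 112 115 114 114 113 114 115 113 113 112 113]
 [113 113 114 106  64  53  53  61  72  90 114 114 112 113 112 112 114 115 115 114 114 115 115 112 112 116]
 [114 113 114 114  96  59  51  62  75  97 117 113 113 115 113 114 114 113 115 112 114 114 114 115 114 115]
 [113 116 115 102  67  65  45  55  71  98 117 115 110 111 110 112 112 113 114 115 115 115 114 115 115 111]
 [112 112 115 102  67  66  56  59  65  83 106 116 111 112 112 115 116 111 115 112 113 114 114 115 114 116]
 [112 112 113 115 104  67  60  57  66  71  92 117 112 111 114 112 
[... 4511 characters left out ...]
  61  57  67  87  96  95  94  95  80  78  83  58  62  63]
 [108  96  75  63  62  61  88 110 108 111  87  56  60  53  89 111 109 106 108 108 108 109 106 108 109 113]
 [109  86  59  69  63  92 110 107 111  99  75  59  57  72  99 107 108 107 107 108 105 108 109 107 105 105]
 [ 97  74  64  63  60  91 111 108 111  89  63  60  53  87 110 107 106 105 109 106 106 107 107 106 104 107]
 [ 88  60  63  63  93 113 111 110  99  78  62  53  62  95 111 107 107 104 107 108 108 107 106 108 105 105]
 [ 85  64  65  60  91 111 108 109  99  81  78  65  86 112 106 106 107 106 104 107 104 105 106 104 106 105]
 [ 62  62  60  91 112 107 106 107 107 109 107 108 107 106 104 105 106 106 107 106 106 107 106 105 105 105]]
```

```bash
cat >> h.py <<'E'
from scipy.optimize import minimize
from scipy.spatial import cKDTree
def cloud(c):
    H,W=c['z_map'].shape; uu,vv=np.meshgrid(np.arange(W),np.arange(H))
    p=cv2.undistortPoints(np.stack([uu,vv],-1).reshape(-1,1,2).astype(float),c['K'],c['distortion']).reshape(-1,2)
    T=c['world_from_camera']; d=np.c_[p[:,0],-p[:,1],-np.ones(len(p))]@T[:3,:3].T
    return (T[:3,3]+d*c['z_map'].reshape(-1,1)).reshape(H,W,3)
def boxes(rects):
    return np.concatenate([np.stack(np.meshgrid(np.arange(a+1,b,2),np.arange(e+1,f,2)),-1).reshape(-1,2) for a,b,e,f in rects])/1000.
def fit(P,rects,x0):
    P=P[:,:2]; S=boxes(rects); tp=cKDTree(P); ts=cKDTree(S)
    def f(q):
        R=np.array([[np.cos(q[2]),-np.sin(q[2])],[np.sin(q[2]),np.cos(q[2])]])
        a=tp.query(S@R.T+q[:2])[0]; b=ts.query((P-q[:2])@R)[0]
        return np.mean(np.minimum(a,.01)**2)*1e6+np.mean(np.minimum(b,.01)**2)*1e6
    m=min((minimize(f,np.array(x0)+d,method='Nelder-Mead',options=dict(initial_simplex=np.array(x0)+d+np.array([[0,0,0],[.008,0,0],[0,.008,0],[0,0,.1]]))) for d in([0,0,0],[.004,-.004,.05],[-.004,.004,-.05])),key=lambda m:m.fun)
    return np.r_[m.x[:2]*1000,np.degrees(m.x[2])],m.fun
L=lambda t,l,s:[(-l/2,l/2,-t/2,t/2),(l/2-t,l/2,t/2,s-t/2)]
K={14:L(14,140,56),12:L(12,125,45),10:L(10,112,40),8:L(8,100,36)}
def near(P,x,y,rr): return (np.hypot(P[...,0]-x,P[...,1]-y)<rr)
E
python3 - <<'E'
from h import *
np.set_printoptions(precision=2,suppress=True)
for n in('top0','side0'):
    c=load(n);P=cloud(c);g=c['pixels'].astype(float).mean(2);z=P[...,2]
    p=dep(load('top0'),231,230); e=dep(load('top0'),170,208)
    print(n,'bench',np.median(z[near(P,.6,.05,.03)]))
    m=near(P,p[0],p[1],.085)&(g<90)&(z>.004)&(z<.022); 
    print(' 12',m.sum(),fit(P[m],K[12],[p[0],p[1],np.pi]),np.percentile(z[m],[50,80]))
    m=near(P,e[0],e[1],.12)&(z>.06)&(z<.085)&(P[...,0]<e[0]+.05)
    print(' 10',m.sum(),fit(P[m],[(-56,56,-5,5)],[e[0],e[1],0.2]),np.median(z[m]))
    q=dep(load('top0'),306,202)
    for k,s in((14,-1),(8,1)):
        m=near(P,q[0],q[1]+s*.1,.09)&(z>.0125)&(g<90)&(z<.035)
        print(' ',k,m.sum(),fit(P[m],K[k],[q[0],q[1]+s*.099,0]),np.median(z[m]))
    m=near(P,q[0],q[1],.14)&(g>140)
    print(' rail',m.sum(),fit(P[m],[(-37,-23,-125,125),(23,37,-125,125),(-23,23,-125,-115),(-23,23,115,125)],[q[0],q[1],0]),np.median(z[m]))
    e=np.array([e[0]+.08,e[1]])
    m=near(P,e[0],e[1],.13)&(z>.025)&(z<.036); print(' foot',m.sum(),fit(P[m],[(-85,85,-50,50)],[e[0],e[1],.2]))
E
```

```text
top0 bench 0.0017640804845255875
 12 164 (array([458.4 ,  87.63, 189.39]), np.float64(4.561526170075638)) [0.01 0.01]
 10 117 (array([524.04, 275.17, -13.16]), np.float64(4.3852983192568376)) 0.0710466968966268
  14 280 (array([ 546.54, -264.91,   -0.1 ]), np.float64(16.436630200492274)) 0.025803487842690376
  8 127 (array([551.71, -66.66,   0.27]), np.float64(27.93664833171601)) 0.020018193711694998
 rail 290 (array([ 550.54, -167.27,   -1.72]), np.float64(36.90207900524459)) 0.009393777749816423
 foot 912 (array([598.32, 259.36, -13.7 ]), np.float64(30.034108176123695))
side0 bench -0.0002499323590176017
 12 127 (array([455.1 ,  81.83, 191.15]), np.float64(7.0853683101301455)) [0.01 0.01]
 10 103 (array([523.58, 272.78, -11.  ]), np.float64(5.561103522797539)) 0.06765986485482878
  14 323 (array([ 543.94, -267.38,    0.26]), np.float64(6.235334534003366)) 0.02386680935698904
  8 34 (array([548.12, -71.22,  -0.63]), np.float64(32.65924204363266)) 0.016960371640503513
 rail 1032 (array([ 550.4 , -168.01,   -0.79]), np.float64(28.66876293315983)) 0.007144082332096069
 foot 538 (array([596.58, 255.98, -14.48]), np.float64(32.58283156438444))
```

```bash
cat >> h.py <<'E'
from scipy.spatial.transform import Rotation as Ro
def go(x,y,z,yaw,tilt=0):
    """row to TCP (m), tool yaw (deg, x axis), tilt about tool x-axis direction (world, deg)"""
    s=r.sense();R=np.array(s['ee_rot'],float).reshape(3,3)
    T=(Ro.from_euler('z',yaw,degrees=True)*Ro.from_euler('x',tilt,degrees=True)).as_matrix()@np.diag([1.,-1,-1])
    d=R.T@(np.array([x,y,z])-s['tcp_pos']); w=Ro.from_matrix(R.T@T).as_rotvec(degrees=True)
    print('row',np.round(d,4).tolist(),np.round(w,1).tolist(),'J',np.round(s['joints'],0).tolist(),'w',round(float(s['gripper_width']),3),'f',np.round(s['wrist_force'],1).tolist(),'tcp',np.round(s['tcp_pos'],4).tolist(),'t',s['time_s'])
E
python3 -c "
from h import *
go(.457,.085,.12,10)
P=cloud(load('top0'));m=near(P,.64,.25,.06)&(P[...,2]>.08);print('tower top',np.percentile(P[m][:,2],[50,95]))"
```

```text
row [0.3862, 0.3653, 0.1023] [0.1, 0.0, -33.3] J [82.0, 22.0, 0.0, -0.0, -68.0, -15.0] w 0.999 f [-0.3, 1.1, -0.2] tcp [0.247, 0.5735, 0.2216] t 0.1
tower top [0.11373341 0.11772154]
```
Rows: first to partial. Go at z .12 (tool dz +0.10). lens at? (460? ) lens pixel(162,256) → around world (400,290?) 40 mm tall. jar (272,248). fine.

Careful with the scale: shifts go in units of 50 mm. That gives: 0.1 m is 2, 0.386 m is 7.72.

```bash
python3 steer.py '0.6,7.72,7.3,2,0,0,-33
0.6,7.72,7.3,2,0,0,-33
0.6,7.72,7.3,2,0,0,-33
0.6,7.72,7.3,2,0,0,-33
0.6,7.72,7.3,2,0,0,-33
0.6,7.72,7.3,2,0,0,-33
0.6,7.72,7.3,2,0,0,-33
0.6,7.72,7.3,2,0,0,-33'; python3 -c "
from h import *
go(.457,.085,.12,10)"
```

```text
time_s: 0.9
tcp_pos: [0.4029, 0.211, 0.1482]
ee_rot: [[0.986, 0.169, -0.0], [0.169, -0.986, 0.0], [-0.0, -0.0, -1.0]]
wrist_force: [1.0, 0.4, -0.3]
gripper_width: 0.599
gripper_force: 0.0
row [0.0321, 0.1333, 0.0282] [-0.0, 0.0, -0.3] J [48.0, 10.0, -29.0, -0.0, -51.0, 52.0] w 0.599 f [1.0, 0.4, -0.3] tcp [0.4029, 0.211, 0.1482] t 0.9
```

Converted, 0.133 m is 2.66, 0.032 m is 0.64.

```bash
python3 steer.py '0.6,0.64,2.66,0.56,0,0,0
0.6,0.64,2.66,0.56,0,0,0
0.6,0.64,2.66,0.56,0,0,0
0.6,0.64,2.66,0.56,0,0,0
0.6,0.64,2.66,0.56,0,0,0'; python3 -c "
from h import *
go(.457,.085,.004,10)
c=snap('top','top1');P=cloud(c);g=c['pixels'].astype(float).mean(2);crop('top1',190,180,290,280,5)"
```

```text
time_s: 1.4
tcp_pos: [0.4566, 0.0863, 0.1201]
ee_rot: [[0.986, 0.166, -0.001], [0.166, -0.986, -0.0], [-0.001, 0.0, -1.0]]
wrist_force: [-0.4, 1.0, -0.4]
gripper_width: 0.602
gripper_force: 0.0
row [0.0003, 0.0013, 0.1161] [0.0, 0.1, -0.4] J [31.0, 13.0, -30.0, -0.0, -48.0, 69.0] w 0.602 f [-0.4, 1.0, -0.4] tcp [0.4566, 0.0863, 0.1201] t 1.4
```

View pics/top1_c190_180.png

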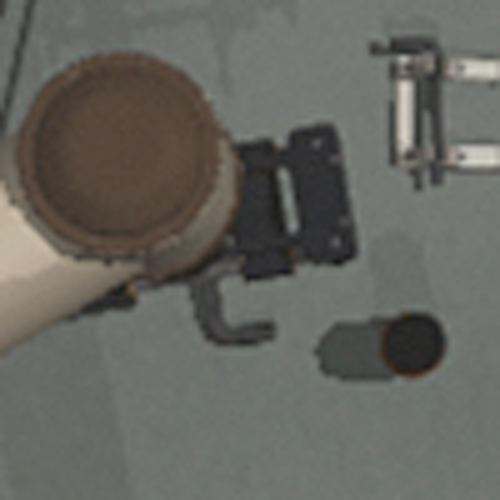

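The hand is over the loose key, with the elbow still visible at crop (210,320), and it is clear of the jar at (412,343). I'll descend and grip.

Converted, 0.1165 m is 2.33, 0.112 m is 2.24.

```bash
python3 steer.py '0.6,0,0.02,0.8,0,0,0
0.6,0,0.02,1.6,0,0,0
0.6,0,0.02,2,0,0,0
0.6,0,0.02,2.24,0,0,0
0.6,0,0.02,2.33,0,0,0
0.6,0,0.02,2.33,0,0,0
0.3,0,0.02,2.33,0,0,0
0,0,0.02,2.33,0,0,0'; python3 steer.py '0,0,0,0,0,0,0
0,0,0,0,0,0,0
0,0,0,0,0,0,0
0,0,0,0,0,0,0'
```

```text
time_s: 2.25
tcp_pos: [0.4574, 0.0869, 0.005]
ee_rot: [[0.986, 0.169, 0.002], [0.169, -0.986, 0.001], [0.002, -0.001, -1.0]]
wrist_force: [-0.4, 0.4, -0.4]
gripper_width: 0.494
gripper_force: 0.0
time_s: 2.65
tcp_pos: [0.4569, 0.0863, 0.0042]
ee_rot: [[0.986, 0.168, 0.0], [0.168, -0.986, 0.0], [0.0, -0.0, -1.0]]
wrist_force: [-1.0, 1.4, -0.7]
gripper_width: 0.144
gripper_force: 0.6
```

Converted, 0.0028 m is 0.056.

```bash
python3 steer.py '0.25,0,0,0,0,0,0
0.25,0,0,0.056,0,0,0
0.25,0,0,0.056,0,0,0
0,0,0,0.056,0,0,0
0,0,0,0.056,0,0,0
0,0,0,0.056,0,0,0
0,0,0,0.056,0,0,0
0,0,0,0.056,0,0,0';python3 steer.py '0,0,0,-0.6,0,0,0
0,0,0,-1.4,0,0,0
0,0,0,-2,0,0,0
0,0,0,-2,0,0,0'; python3 -c "
from h import *
go(.549,-.1995,.09,180)"
```

```text
time_s: 3.45
tcp_pos: [0.4568, 0.0862, 0.0012]
ee_rot: [[0.986, 0.168, -0.0], [0.168, -0.986, -0.0], [-0.0, 0.0, -1.0]]
wrist_force: [-0.4, 0.6, -1.8]
gripper_width: 0.124
gripper_force: 30.0
time_s: 3.85
tcp_pos: [0.4595, 0.0875, 0.1052]
ee_rot: [[0.986, 0.169, 0.009], [0.169, -0.986, 0.004], [0.009, -0.003, -1.0]]
wrist_force: [1.3, 0.8, -1.9]
gripper_width: 0.128
gripper_force: 30.0
row [0.0396, 0.2981, 0.0148] [0.8, -0.3, -170.3] J [31.0, 14.0, -31.0, 0.0, -45.0, 69.0] w 0.128 f [1.3, 0.8, -1.9] tcp [0.4595, 0.0875, 0.1052] t 3.85
```

```bash
python3 steer.py '0,0.8,5.96,0,0,0,8
0,0.8,5.96,0,0,0,16
0,0.8,5.96,0,0,0,24
0,0.8,5.96,0,0,0,32
0,0.8,5.96,0,0,0,40
0,0.8,5.96,0,0,0,48
0,0.8,5.96,0,0,0,56
0,0.8,5.96,0,0,0,64'; python3 steer.py '0,0,0,0,0,0,64
0,0,0,0,0,0,64
0,0,0,0,0,0,64
0,0,0,0,0,0,64
0,0,0,0,0,0,64
0,0,0,0,0,0,64
0,0,0,0,0,0,64
0,0,0,0,0,0,64'; python3 steer.py '0,0,0,0,0,0,54
0,0,0,0,0,0,54
0,0,0,0,0,0,54
0,0,0,0,0,0,54
0,0,0,0,0,0,54
0,0,0,0,0,0,54
0,0,0,0,0,0,54';python3 -c "
from h import *
go(.549,-.1995,.07,180)"
```

```text
time_s: 4.65
tcp_pos: [0.5452, -0.2025, 0.0988]
ee_rot: [[0.575, -0.818, -0.004], [-0.818, -0.575, 0.001], [-0.003, 0.002, -1.0]]
wrist_force: [-0.3, 0.6, -1.5]
gripper_width: 0.124
gripper_force: 30.0
time_s: 5.45
tcp_pos: [0.5451, -0.2005, 0.0993]
ee_rot: [[-0.478, -0.878, -0.003], [-0.878, 0.478, 0.001], [0.001, 0.004, -1.0]]
wrist_force: [-0.4, -0.4, -2.5]
gripper_width: 0.128
gripper_force: 30.0
time_s: 6.15
tcp_pos: [0.5451, -0.2005, 0.0993]
ee_rot: [[-0.992, -0.13, -0.003], [-0.13, 0.992, 0.001], [0.003, 0.001, -1.0]]
wrist_force: [-0.3, 0.3, -1.4]
gripper_width: 0.126
gripper_force: 30.0
row [-0.0041, 0.0004, 0.0293] [0.1, -0.2, 7.5] J [-4.0, 25.0, -15.0, -0.0, -51.0, -78.0] w 0.126 f [-0.3, 0.3, -1.4] tcp [0.5451, -0.2005, 0.0993] t 6.15
```

```bash
python3 steer.py '0,-0.08,0,0.4,0,0,7.5
0,-0.08,0,0.8,0,0,7.5
0,-0.08,0,1.08,0,0,7.5
0,-0.08,0,1.08,0,0,7.5
0,-0.08,0,1.08,0,0,7.5';python3 -c "
from h import *
snap('top','top2');snap('side','side2')
a=cv2.imread('pics/top2.png')[170:230,255:355];b=cv2.imread('pics/side2.png')[205:310,225:325]
cv2.imwrite('pics/m2.png',np.hstack([cv2.resize(a,(400,240),interpolation=2)*1,cv2.resize(b,(400,420),interpolation=2)[:240]]) if 0 else np.vstack([cv2.resize(a,(500,300),interpolation=2)[:,:], cv2.resize(b[:60],(500,300),interpolation=2)]))
cv2.imwrite('pics/m2.png',np.hstack([cv2.copyMakeBorder(cv2.resize(a,(400,240),interpolation=2),0,180,0,0,0),cv2.resize(b,(400,420),interpolation=2)]))
go(.549,-.1995,.045,180)"
```

```text
time_s: 6.65
tcp_pos: [0.5498, -0.2002, 0.0463]
ee_rot: [[-1.0, -0.003, -0.002], [-0.003, 1.0, 0.0], [0.002, 0.0, -1.0]]
wrist_force: [0.6, 0.7, -2.0]
gripper_width: 0.125
gripper_force: 30.0
row [0.0018, 0.0008, 0.0027] [-0.0, 0.0, 0.2] J [-4.0, 29.0, -17.0, 0.0, -44.0, -86.0] w 0.125 f [0.5, 0.7, -1.0] tcp [0.5508, -0.2003, 0.0477] t 6.75
```

View pics/m2.png

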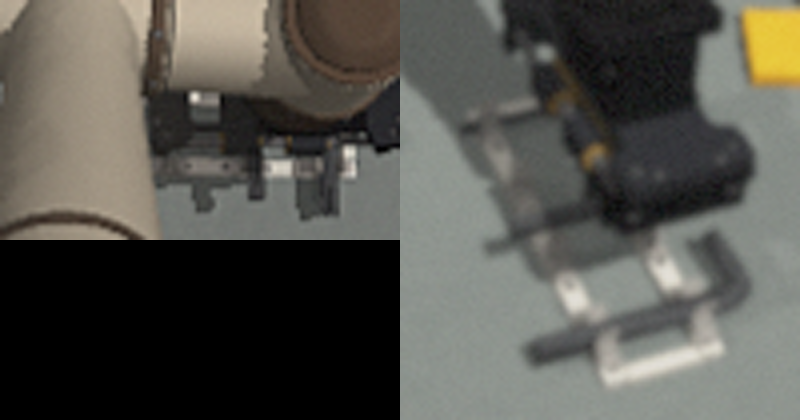

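Side inset: the held key's free end is at (490,247) and the clipped 14 mm key's is at (535,350). In the top inset they are at (257,195) and (318,210). I'll measure their y gap from depth, which should be 66 mm.

```bash
python3 - <<'E'
from h import *
for n in('top2','side2'):
    P=cloud(load(n)); g=load(n)['pixels'].mean(2)
    B=(P[...,0]>.478)&(P[...,0]<.514)
    a=P[B&(P[...,2]>.04)&(P[...,2]<.075)&(abs(P[...,1]+.2)<.03)]
    b=P[B&(P[...,2]>.014)&(P[...,2]<.04)&(abs(P[...,1]+.267)<.02)&(g<95)]
    l=P[B&(P[...,2]>.02)&(P[...,2]<.038)&(abs(P[...,1]+.2)<.025)]
    for q in(a,b,l):
        if len(q):print(n,len(q),q.mean(0).round(4),'xmin',q[:,0].min().round(4),'mid y',((q[:,1].min()+q[:,1].max())/2).round(4), 'slope',np.polyfit(q[:,0],q[:,1],1)[0].round(3))
c=load('top0');P=cloud(c);z=P[...,2]
m=near(P,.549,-.1663,.16)&(z>.022)&(z<.045)&(abs(P[...,1]+.1663)<.06)
print('clips top0');q=P[m]
for sx in(.519,.579):
  for sy in(-.1995,-.1335):
    k=np.hypot(q[:,0]-sx,q[:,1]-sy)<.02; print(sx,sy,k.sum(),q[k].mean(0).round(4) if k.any() else '')
c=load('side0');P=cloud(c);z=P[...,2]
m=near(P,.549,-.1663,.16)&(z>.018)&(z<.045)&(abs(P[...,1]+.1663)<.06)
print('side');q=P[m]
for sx in(.519,.579):
  for sy in(-.1995,-.1335):
    k=np.hypot(q[:,0]-sx,q[:,1]-sy)<.02; print(sx,sy,k.sum(),q[k].mean(0).round(4) if k.any() else '')
E
```

```text
top2 35 [ 0.5005 -0.1992  0.0574] xmin 0.4867 mid y -0.2003 slope 0.091
top2 56 [ 0.4953 -0.2644  0.025 ] xmin 0.4784 mid y -0.2654 slope -0.069
side2 73 [ 0.4986 -0.2025  0.0544] xmin 0.4848 mid y -0.2003 slope -0.026
side2 77 [ 0.4941 -0.2685  0.0226] xmin 0.4782 mid y -0.2679 slope -0.004
side2 9 [ 0.5124 -0.1991  0.0255] xmin 0.5115 mid y -0.1986 slope -1.006
clips top0
0.519 -0.1995 11 [ 0.5192 -0.2005  0.0304]
0.519 -0.1335 11 [ 0.5209 -0.1357  0.0299]
0.579 -0.1995 16 [ 0.5796 -0.2013  0.0304]
0.579 -0.1335 13 [ 0.58   -0.1345  0.03  ]
side
0.519 -0.1995 39 [ 0.5173 -0.1989  0.0254]
0.519 -0.1335 34 [ 0.518  -0.1326  0.0257]
0.579 -0.1995 35 [ 0.5772 -0.2003  0.0265]
0.579 -0.1335 36 [ 0.5784 -0.1342  0.0252]
```

Converted, 0.024 m is 0.48, 0.021 m is 0.42.

```bash
python3 steer.py '0,0.02,0,0.1,0,0,1
0,0.02,0,0.24,0,0,1
0,0.02,0,0.34,0,0,1
0,0.02,0,0.42,0,0,1
0,0.02,0,0.48,0,0,1';python3 steer.py '0,0,0,0.06,0,0,0
0,0,0,0.12,0,0,0
0,0,0,0.18,0,0,0
0,0,0,0.24,0,0,0';python3 steer.py '0,0,0,0,0,0,0
0,0,0,0,0,0,0'
```

```text
time_s: 7.25
tcp_pos: [0.5508, -0.2004, 0.0256]
ee_rot: [[-1.0, 0.012, 0.003], [0.012, 1.0, -0.001], [-0.003, -0.001, -1.0]]
wrist_force: [-3.0, 3.5, 18.7]
gripper_width: 0.127
gripper_force: 30.0
time_s: 7.65
tcp_pos: [0.5537, -0.2004, 0.0157]
ee_rot: [[-1.0, 0.012, 0.01], [0.012, 1.0, -0.002], [-0.01, -0.002, -1.0]]
wrist_force: [-1.3, 4.3, 20.3]
gripper_width: 0.125
gripper_force: 30.0
time_s: 7.85
tcp_pos: [0.5535, -0.2004, 0.0146]
ee_rot: [[-1.0, 0.012, 0.009], [0.012, 1.0, -0.002], [-0.009, -0.002, -1.0]]
wrist_force: [-0.0, 2.7, 11.4]
gripper_width: 0.13
gripper_force: 30.0
```

Converted, 0.004 m is 0.08, 0.002 m is 0.04.

```bash
python3 steer.py '0,0.02,0,0.04,0,0,0
0,0.04,0,0.08,0,0,0
0,0.04,0,0.08,0,0,0'; python3 - <<'E'
from h import *
c=snap('side','side3'); t=snap('top','top3')
for c in(t,c):
    P=cloud(c); g=c['pixels'].mean(2); B=(P[...,0]>.478)&(P[...,0]<.508)&(g<95)
    for y in(-.2,-.267):
        q=P[B&(P[...,2]>.01)&(P[...,2]<.06)&(abs(P[...,1]-y)<.014)]
        print(y,len(q),q.mean(0).round(4) if len(q) else '',np.percentile(q[:,2],[50,90]) if len(q) else '')
E
```

```text
time_s: 8.15
tcp_pos: [0.5527, -0.2004, 0.012]
ee_rot: [[-1.0, 0.011, 0.012], [0.011, 1.0, -0.002], [-0.012, -0.002, -1.0]]
wrist_force: [-0.4, 5.1, 17.3]
gripper_width: 0.126
gripper_force: 30.0
-0.2 21 [ 0.4988 -0.2003  0.0237] [0.02367512 0.02611423]
-0.267 49 [ 0.493  -0.2641  0.0246] [0.02492871 0.02888805]
-0.2 44 [ 0.4974 -0.2028  0.0197] [0.02021821 0.02311773]
-0.267 72 [ 0.4934 -0.2686  0.0225] [0.02286215 0.02656724]
```

Converted, -0.17 m is -3.4, -0.13 m is -2.6.

```bash
python3 steer.py '0.3,0,0,-0.06,0,0,0
0.3,0,0,-0.06,0,0,0
0.3,0,0,-0.06,0,0,0
0.3,0,0,-0.8,0,0,0
0.3,0,0,-1.6,0,0,0
0.3,0,0,-2.6,0,0,0
0.3,0,0,-3.4,0,0,0'; python3 steer.py '0.6,0,5,0,0,0,-64
0.6,0,5,0,0,0,-64
0.6,0,5,0,0,0,-64
0.6,0,5,0,0,0,-64
0.6,0,5,0,0,0,-64
0.6,0,5,0,0,0,-64
0.6,0,5,0,0,0,-64
0.6,0,5,0,0,0,-64';  python3 steer.py '0.6,0,0,0,0,0,-64
0.6,0,0,0,0,0,-64
0.6,0,0,0,0,0,-64
0.6,0,0,0,0,0,-64
0.6,0,0,0,0,0,-64
0.6,0,0,0,0,0,-64
0.6,0,0,0,0,0,-64
0.6,0,0,0,0,0,-64'; python3 - <<'E'
from h import *
go(.546,.2698,.13,-13.4)
np.set_printoptions(precision=4,suppress=True)
for n in('top','side'):
    c=snap(n,n+'4'); P=cloud(c); g=c['pixels'].mean(2);z=P[...,2]
    for k,y in((14,-.266),(12,-.2)):
        m=(abs(P[...,1]-y)<.012)&(g<95)&(z>.013)&(z<.05)
        for a,b in((.47,.51),(.53,.57),(.59,.63)):
            q=P[m&(P[...,0]>a)&(P[...,0]<b)]; print(n,k,a,len(q),q.mean(0) if len(q) else '')
crop('side4',225,205,325,305,4)
E
```

```text
time_s: 8.95
tcp_pos: [0.5472, -0.2005, 0.179]
ee_rot: [[-1.0, 0.014, -0.0], [0.014, 1.0, -0.001], [0.0, -0.001, -1.0]]
wrist_force: [0.7, -0.5, 0.4]
gripper_width: 0.299
gripper_force: 0.0
time_s: 9.75
tcp_pos: [0.5502, 0.0502, 0.1761]
ee_rot: [[-0.446, -0.895, -0.002], [-0.895, 0.446, -0.001], [0.002, 0.002, -1.0]]
wrist_force: [-0.4, 0.3, -0.5]
gripper_width: 0.597
gripper_force: 0.0
time_s: 10.55
tcp_pos: [0.5503, 0.0494, 0.1761]
ee_rot: [[0.607, -0.794, -0.002], [-0.794, -0.607, -0.001], [-0.001, 0.002, -1.0]]
wrist_force: [-0.2, 0.2, 0.1]
gripper_width: 0.603
gripper_force: 0.0
row [-0.1777, -0.1306, 0.0459] [0.1, 0.1, -39.2] J [22.0, 17.0, -14.0, -0.0, -59.0, 15.0] w 0.603 f [-0.2, 0.2, 0.1] tcp [0.5503, 0.0494, 0.1761] t 10.55
top 14 0.47 49 [ 0.493  -0.2641  0.0248]
top 14 0.53 50 [ 0.5506 -0.2651  0.025 ]
top 14 0.59 35 [ 0.6025 -0.2631  0.0257]
top 12 0.47 21 [ 0.4991 -0.1999  0.0238]
top 12 0.53 47 [ 0.55   -0.1994  0.0235]
top 12 0.59 28 [ 0.602  -0.1981  0.024 ]
side 14 0.47 81 [ 0.4922 -0.2682  0.0222]
side 14 0.53 96 [ 0.5501 -0.2691  0.0229]
side 14 0.59 51 [ 0.6001 -0.2665  0.024 ]
side 12 0.47 48 [ 0.4987 -0.2031  0.02  ]
side 12 0.53 72 [ 0.5509 -0.204   0.0205]
side 12 0.59 32 [ 0.5997 -0.1995  0.0212]
```

View pics/side4_c225_205.png

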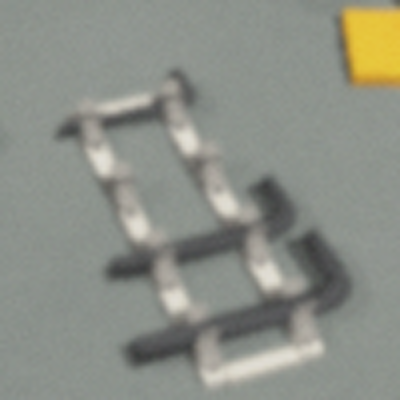

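The 12 mm key is home: its top is level at about 24 mm at both ends, parallel to the 14 mm key, with elbow and short arm the right way round (crop (110,270)–(270,190)). Next is the stuck key.

Careful with the scale: shifts go in units of 50 mm. That gives: -0.178 m is -3.56, -0.131 m is -2.62.

```bash
python3 steer.py '0.6,-3.56,-2.62,0.8,0,0,-39.2
0.6,-3.56,-2.62,0.8,0,0,-39.2
0.6,-3.56,-2.62,0.8,0,0,-39.2
0.6,-3.56,-2.62,0.8,0,0,-39.2
0.6,-3.56,-2.62,0.8,0,0,-39.2
0.6,-3.56,-2.62,0.8,0,0,-39.2
0.6,-3.56,-2.62,0.8,0,0,-39.2'; python3 - <<'E'
from h import *
go(.546,.2698,.056,-13.4)
E
```

```text
time_s: 11.35
tcp_pos: [0.5471, 0.2707, 0.1363]
ee_rot: [[0.972, -0.236, -0.002], [-0.236, -0.972, -0.001], [-0.001, 0.002, -1.0]]
wrist_force: [-0.6, 0.4, -0.2]
gripper_width: 0.602
gripper_force: 0.0
row [-0.0007, 0.001, 0.0803] [0.1, 0.1, -0.3] J [42.0, 25.0, -8.0, -0.0, -57.0, 35.0] w 0.602 f [-0.6, 0.4, -0.2] tcp [0.5471, 0.2707, 0.1363] t 11.35
```

```bash
python3 steer.py '0.5,0,0.02,0.6,0,0,0
0.4,0,0.02,1.2,0,0,0
0.4,0,0.02,1.52,0,0,0
0.4,0,0.02,1.6,0,0,0
0.35,0,0.02,1.6,0,0,0
0.25,0,0.02,1.6,0,0,0
0.2,0,0.02,1.6,0,0,0
0.15,0,0.02,1.6,0,0,0';python3 steer.py '0.13,0,0,0,0,0,0
0.13,0,0,0,0,0,0'
```

```text
time_s: 12.15
tcp_pos: [0.5479, 0.27, 0.0584]
ee_rot: [[0.972, -0.235, 0.002], [-0.235, -0.972, 0.001], [0.001, -0.002, -1.0]]
wrist_force: [0.4, -0.6, -0.5]
gripper_width: 0.197
gripper_force: 0.0
time_s: 12.35
tcp_pos: [0.5479, 0.2706, 0.058]
ee_rot: [[0.972, -0.235, 0.002], [-0.235, -0.972, 0.002], [0.001, -0.002, -1.0]]
wrist_force: [-0.6, 2.5, 0.9]
gripper_width: 0.14
gripper_force: 0.8
```

```bash
python3 steer.py '0.1,0,0,0,0,0,0
0.1,0,0,0,0,0,0
0.05,0,0,0,0,0,0
0,0,0,0,0,0,0'; python3 -c "
from h import *
s=r.sense();print(s['moment']);go(.546,.2698,.056,-13.4)"
```

```text
time_s: 12.75
tcp_pos: [0.548, 0.271, 0.0579]
ee_rot: [[0.972, -0.234, 0.002], [-0.234, -0.972, 0.002], [0.001, -0.002, -1.0]]
wrist_force: [-0.9, 5.6, 4.3]
gripper_width: 0.104
gripper_force: 29.9
[1.5898899  0.39516165 0.19067377]
row [-0.0016, 0.0017, 0.0019] [-0.1, -0.1, -0.2] J [41.0, 30.0, -13.0, -0.0, -47.0, 35.0] w 0.104 f [-0.9, 5.6, 4.3] tcp [0.548, 0.271, 0.0579] t 12.75
```

Converted, -0.0072 m is -0.144, 0.0072 m is 0.144.

```bash
python3 steer.py '0,0.006,-0.074,-0.004,0,0,8
0,0.02,-0.144,-0.012,0,0,16
0,0.006,-0.074,-0.02,0,0,8
0,0,0,-0.028,0,0,0
0,0.006,0.074,-0.036,0,0,-8
0,0.02,0.144,-0.044,0,0,-16
0,0.006,0.074,-0.052,0,0,-8
0,0,0,-0.06,0,0,0'; python3 -c "
from h import *
s=r.sense();print(s['moment']);go(.546,.2698,.056,-13.4)"
```

```text
time_s: 13.55
tcp_pos: [0.5485, 0.2701, 0.0594]
ee_rot: [[0.971, -0.241, 0.002], [-0.241, -0.971, 0.001], [0.002, -0.002, -1.0]]
wrist_force: [4.8, 3.9, -7.1]
gripper_width: 0.101
gripper_force: 29.8
[ 1.0847364  -1.70322827  0.12843048]
row [-0.0024, 0.0009, 0.0034] [-0.1, -0.1, -0.5] J [41.0, 30.0, -13.0, 0.0, -47.0, 35.0] w 0.101 f [4.8, 3.9, -7.1] tcp [0.5485, 0.2701, 0.0594] t 13.55
```

Converted, -0.0072 m is -0.144, 0.0072 m is 0.144.

```bash
python3 steer.py '0,0.006,-0.074,-0.008,0,0,8
0,0.02,-0.144,-0.016,0,0,16
0,0.006,-0.074,-0.024,0,0,8
0,0,0,-0.032,0,0,0
0,0.006,0.074,-0.04,0,0,-8
0,0.02,0.144,-0.048,0,0,-16
0,0.006,0.074,-0.056,0,0,-8
0,0,0,-0.064,0,0,0'; python3 steer.py '0,0.006,-0.074,-0.008,0,0,8
0,0.02,-0.144,-0.016,0,0,16
0,0.006,-0.074,-0.024,0,0,8
0,0,0,-0.032,0,0,0
0,0.006,0.074,-0.04,0,0,-8
0,0.02,0.144,-0.048,0,0,-16
0,0.006,0.074,-0.056,0,0,-8
0,0,0,-0.064,0,0,0'; python3 - <<'E'
from h import *
go(.546,.2698,.056,-13.4)
for n in('top','side'):
    c=snap(n,n+'5');P=cloud(c);z=P[...,2];m=near(P,.598,.2577,.13)&(z>.025)&(z<.036);print(n,m.sum(),fit(P[m],[(-85,85,-50,50)],[.598,.2577,-.235]))
    m=near(P,.5,.28,.06)&(P[...,0]<.51)&(z>.055)&(z<.1);print('key end',m.sum(),np.median(P[m],0))
c=load('side5');crop('side5',185,125,275,190,6)
E
```

```text
time_s: 14.35
tcp_pos: [0.5486, 0.2694, 0.0602]
ee_rot: [[0.97, -0.242, 0.001], [-0.242, -0.97, 0.0], [0.001, -0.0, -1.0]]
wrist_force: [10.1, 1.0, -16.0]
gripper_width: 0.103
gripper_force: 29.9
time_s: 15.15
tcp_pos: [0.5476, 0.2687, 0.063]
ee_rot: [[0.97, -0.242, -0.002], [-0.242, -0.97, -0.002], [-0.001, 0.002, -1.0]]
wrist_force: [6.9, 1.2, -12.5]
gripper_width: 0.103
gripper_force: 30.2
row [-0.0018, -0.0007, 0.007] [0.1, 0.1, -0.6] J [41.0, 29.0, -13.0, -0.0, -48.0, 35.0] w 0.103 f [6.9, 1.2, -12.5] tcp [0.5476, 0.2687, 0.063] t 15.15
top 328 (array([599.03285287, 255.48724204, -11.96982245]), np.float64(59.46120187889138))
key end 47 [0.49105757 0.28121511 0.07894132]
side 542 (array([596.80821496, 256.48717849, -12.88127732]), np.float64(31.83727656326386))
key end 42 [0.49280676 0.27746403 0.07429025]
```

View pics/side5_c185_125.png

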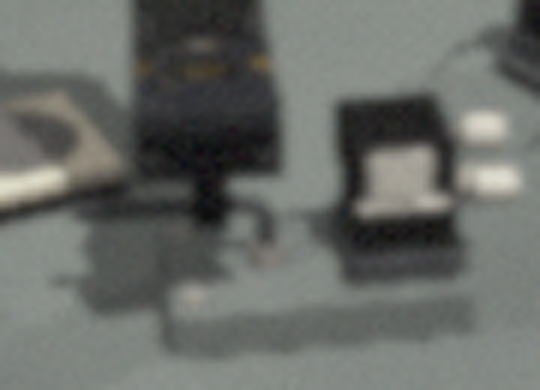

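The key is rising, with its free end near crop (85,205), and the manipulator has not moved. I'll keep swinging.

Converted, 0.001 m is 0.02, -0.0072 m is -0.144.

```bash
python3 steer.py '0,0.016,-0.074,-0.008,0,0,8
0,0.036,-0.144,-0.016,0,0,16
0,0.026,-0.074,-0.024,0,0,8
0,0.02,0,-0.032,0,0,0
0,0.026,0.074,-0.04,0,0,-8
0,0.04,0.144,-0.048,0,0,-16
0,0.026,0.074,-0.056,0,0,-8
0,0.02,0,-0.064,0,0,0'; python3 steer.py '0,0.006,-0.074,-0.008,0,0,8
0,0.02,-0.144,-0.016,0,0,16
0,0.006,-0.074,-0.024,0,0,8
0,0,0,-0.032,0,0,0
0,0.006,0.074,-0.04,0,0,-8
0,0.02,0.144,-0.048,0,0,-16
0,0.006,0.074,-0.056,0,0,-8
0,0,0,-0.064,0,0,0'; python3 steer.py '0,0.006,-0.074,-0.006,0,0,8
0,0.02,-0.144,-0.012,0,0,16
0,0.006,-0.074,-0.018,0,0,8
0,0,0,-0.024,0,0,0
0,0.006,0.074,-0.03,0,0,-8
0,0.02,0.144,-0.036,0,0,-16
0,0.006,0.074,-0.042,0,0,-8
0,0,0,-0.048,0,0,0'
```

```text
time_s: 16.05
tcp_pos: [0.5473, 0.2676, 0.0686]
ee_rot: [[0.97, -0.242, -0.004], [-0.242, -0.97, -0.003], [-0.003, 0.004, -1.0]]
wrist_force: [1.2, -0.6, -0.2]
gripper_width: 0.101
gripper_force: 29.6
time_s: 16.85
tcp_pos: [0.5472, 0.2676, 0.0717]
ee_rot: [[0.97, -0.242, -0.004], [-0.242, -0.97, -0.003], [-0.003, 0.004, -1.0]]
wrist_force: [0.6, 0.2, -1.7]
gripper_width: 0.104
gripper_force: 29.6
time_s: 17.65
tcp_pos: [0.5472, 0.2675, 0.0741]
ee_rot: [[0.97, -0.242, -0.004], [-0.242, -0.97, -0.003], [-0.003, 0.004, -1.0]]
wrist_force: [0.5, -0.2, -1.2]
gripper_width: 0.103
gripper_force: 29.6
```

```bash
python3 steer.py '0,0,0,-0.6,0,0,0
0,0,0,-1.2,0,0,0
0,0,0,-1.6,0,0,0
0,0,0,-1.6,0,0,0'; python3 - <<'E'
from h import *
c=load('top0');print('jar',atz(c,272,249,.06),'lens',atz(c,162,256,.04))
go(.49,.13,.12,-5,38)
for n in('top','side'):
    c=snap(n,n+'6');P=cloud(c);z=P[...,2];m=near(P,.598,.2577,.13)&(z>.025)&(z<.036);print(n,m.sum(),fit(P[m],[(-85,85,-50,50)],[.598,.2577,-.235]))
crop('side6',170,95,280,190,5)
E
```

```text
time_s: 18.05
tcp_pos: [0.5493, 0.2692, 0.1578]
ee_rot: [[0.972, -0.236, 0.003], [-0.236, -0.972, 0.001], [0.003, -0.002, -1.0]]
wrist_force: [0.2, -0.2, -1.4]
gripper_width: 0.104
gripper_force: 29.6
jar [ 0.3938126  -0.04758888  0.06      ] lens [0.37536173 0.30091903 0.04      ]
row [-0.0249, 0.1494, 0.0374] [37.8, -3.0, -8.3] J [41.0, 24.0, -7.0, 0.0, -59.0, 35.0] w 0.104 f [0.2, -0.2, -1.4] tcp [0.5493, 0.2692, 0.1578] t 18.05
top 312 (array([597.86490674, 253.91388771, -10.85344521]), np.float64(58.738517218427965))
side 551 (array([597.11565004, 255.87679138, -13.20026696]), np.float64(31.712701988776907))
```

View pics/side6_c170_95.png

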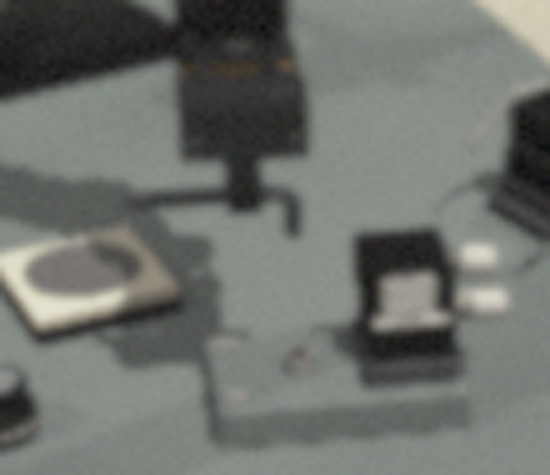

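The key is out of the screw, level with its short arm down at crop (293,232), and the manipulator is where it was. I'll carry it to the free bench and tilt it.

```bash
python3 steer.py '0,-0.5,1,0,0,0,0
0,-0.5,2,0,0,0,0
0,-0.5,2.98,0.2,9,-0.7,-2
0,-0.5,2.98,0.4,17,-1.3,-3.7
0,-0.5,2.98,0.6,25,-2,-5.5
0,-0.5,2.98,0.74,34,-2.7,-7.5
0,-0.5,2.98,0.74,37.8,-3,-8.3
0,-0.5,2.98,0.74,37.8,-3,-8.3'; python3 -c "
from h import *
go(.49,.13,.026,-5,38)"
```

```text
time_s: 18.95
tcp_pos: [0.4878, 0.1282, 0.1154]
ee_rot: [[0.996, -0.077, 0.049], [-0.091, -0.784, 0.614], [-0.009, -0.616, -0.788]]
wrist_force: [-1.0, -1.3, -1.4]
gripper_width: 0.103
gripper_force: 29.6
row [0.0028, 0.0535, 0.0717] [-0.0, 0.3, -0.5] J [6.0, 19.0, -16.0, -46.0, -57.0, 105.0] w 0.103 f [-1.0, -1.3, -1.4] tcp [0.4878, 0.1282, 0.1154] t 18.95
```

Converted, 0.0717 m is 1.434, 0.0705 m is 1.41.

```bash
python3 steer.py '0,0.06,0.4,0.54,0,0,0
0,0.06,0.8,1.06,0,0,0
0,0.06,0.98,1.3,0,0,0
0,0.06,1.05,1.41,0,0,0
0,0.06,1.07,1.434,0,0,0
0,0.06,1.07,1.434,0,0,0'; python3 -c "
from h import *
go(.49,.13,.022,-5,38);snap('side','side7');crop('side7',175,165,275,255,6)"
```

```text
time_s: 19.55
tcp_pos: [0.4918, 0.1321, 0.0289]
ee_rot: [[0.996, -0.07, 0.05], [-0.086, -0.786, 0.612], [-0.003, -0.614, -0.789]]
wrist_force: [0.2, 0.5, -0.9]
gripper_width: 0.101
gripper_force: 29.6
row [-0.0016, 0.006, 0.0041] [0.1, 0.2, -0.1] J [5.0, 28.0, -18.0, -52.0, -50.0, 116.0] w 0.101 f [0.2, 0.5, -0.9] tcp [0.4918, 0.1321, 0.0289] t 19.55
```

View pics/side7_c175_165.png

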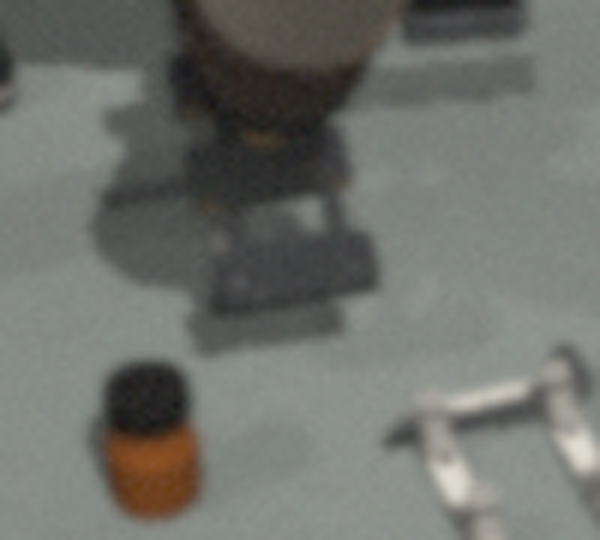

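Converted, 0.0045 m is 0.09, 0.0035 m is 0.07.

```bash
python3 steer.py '0,0,0.05,0.06,0,0,0
0,0,0.07,0.09,0,0,0
0,0,0.07,0.09,0,0,0
0.15,0,0.07,0.09,0,0,0
0.22,0,0.07,0.09,0,0,0
0.22,0,0.07,0.09,0,0,0
0.22,0,0.07,0.09,0,0,0';python3 steer.py '0.22,0,0,-0.1,0,0,0
0.22,0,0,-0.2,0,0,0
0.22,0,0,-0.3,0,0,0
0.22,0,0,-0.4,0,0,0
0.22,0,0,-0.6,0,0,0
0.22,0,0,-1.2,0,0,0
0.22,0,0,-2,0,0,0
0.22,0,0,-2.8,0,0,0'; python3 - <<'E'
from h import *
for n in('top','side'):
    c=snap(n,n+'8');P=cloud(c);z=P[...,2];g=c['pixels'].mean(2)
    m=near(P,.49,.145,.1)&(z>.004)&(z<.03)&(g<90); q=P[m]; print(n,m.sum(),q.mean(0) if m.any() else '',np.percentile(q[:,2],[5,50,95]))
    print(fit(q,K[10],[q[:,0].mean(),q[:,1].mean(),-.1]))
crop('side8',175,165,275,255,6)
E
```

```text
time_s: 20.3
tcp_pos: [0.4921, 0.1321, 0.0234]
ee_rot: [[0.996, -0.069, 0.051], [-0.086, -0.786, 0.612], [-0.002, -0.614, -0.789]]
wrist_force: [0.2, -0.1, -0.8]
gripper_width: 0.217
gripper_force: 0.2
time_s: 21.1
tcp_pos: [0.4842, 0.0454, 0.1352]
ee_rot: [[0.996, -0.07, 0.05], [-0.086, -0.787, 0.611], [-0.003, -0.614, -0.79]]
wrist_force: [0.9, -0.5, -0.5]
gripper_width: 0.219
gripper_force: 0.0
top 413 [0.47319368 0.15834025 0.00807403] [0.00417466 0.00610348 0.01732144]
(array([470.19215461, 125.57217722,  -9.29799125]), np.float64(66.81538981653105))
side 65 [0.45421383 0.12660366 0.00739923] [0.0046816  0.00711974 0.01022139]
(array([465.43563214, 123.12094702, -15.12758646]), np.float64(26.43557897825225))
```

View pics/side8_c175_165.png

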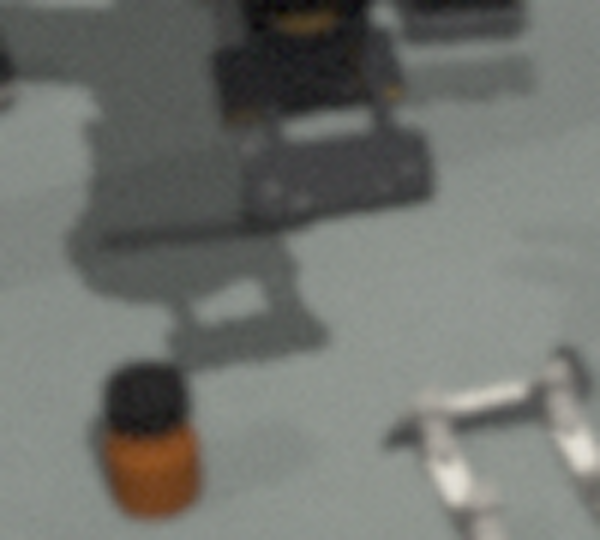

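I have now viewed 11 pictures, one over the limit of 10, so from here I'll work from numbers only. This one shows the key lying on the bench from about crop (100,240) to (260,230). I'll clear the hand and measure it.

```bash
python3 -c "
from h import *
go(.46,-.06,.2,-8,0)"
```

```text
row [-0.0176, 0.0456, -0.1135] [-37.8, 0.5, 3.0] J [-3.0, 18.0, -14.0, -43.0, -64.0, 110.0] w 0.22 f [-0.1, -0.6, -0.3] tcp [0.4873, 0.0436, 0.1384] t 21.2
```

Converted, -0.113 m is -2.26, 0.046 m is 0.92.

```bash
python3 steer.py '0.4,-0.36,0.92,-2.26,-8,0,0.6
0.4,-0.36,0.92,-2.26,-16,0,1.3
0.4,-0.36,0.92,-2.26,-24,0,2
0.4,-0.36,0.92,-2.26,-32,0,2.5
0.4,-0.36,0.92,-2.26,-37.8,0.5,3
0.4,-0.36,0.92,-2.26,-37.8,0.5,3'; python3 - <<'E'
from h import *
for n in('top','side'):
    c=snap(n,n+'9');P=cloud(c);z=P[...,2];g=c['pixels'].mean(2)
    m=near(P,.48,.135,.085)&(z>.0035)&(z<.04)&(g<85); q=P[m]; print(n,m.sum(),q.mean(0) if m.any() else '',np.percentile(q[:,2],[5,50,95]))
    for y in(-.1,3.0): print(fit(q,K[10],[q[:,0].mean(),q[:,1].mean(),y]))
    f=[(a,b,-e1,-e0) for a,b,e0,e1 in K[10]]; print('flipped',fit(q,f,[q[:,0].mean(),q[:,1].mean(),-.1]))
go(.475,.125,.1,-10)
E
```

```text
time_s: 21.8
tcp_pos: [0.4568, -0.0557, 0.1945]
ee_rot: [[0.991, -0.132, -0.012], [-0.132, -0.991, 0.001], [-0.012, 0.001, -1.0]]
wrist_force: [0.1, -0.1, -0.6]
gripper_width: 0.398
gripper_force: 0.0
top 6 [0.41582843 0.08855092 0.00457255] [0.00391025 0.0047081  0.00505359]
(array([438.72004047,  64.73096552, -46.30413079]), np.float64(83.59979715989222))
(array([419.37685513,  84.97536961, 133.69311878]), np.float64(83.59979714903126))
flipped (array([438.72004047,  64.73096552, -46.30413079]), np.float64(83.59979715989222))
side 52 [0.44506527 0.12846179 0.00762886] [0.00403038 0.00745111 0.01134052]
(array([464.17019889, 122.16640986, -14.98949301]), np.float64(47.60015470576025))
(array([464.8114803 , 123.33528446, 164.22133986]), np.float64(54.0247129818227))
flipped (array([450.36128201, 126.625792  , -12.82843791]), np.float64(56.788730343038665))
row [-0.006, -0.1821, 0.095] [-0.1, 0.7, 2.2] J [13.0, 8.0, -23.0, -0.0, -59.0, 69.0] w 0.397 f [0.7, -0.8, 0.1] tcp [0.4573, -0.0566, 0.1945] t 21.9
```

Converted, 0.2 m is 4, 0.05 m is 1.

```bash
python3 steer.py '0.4,1,4,-0.6,0,0,0
0.4,1,4,-0.6,0,0,0
0.4,1,4,-0.6,0,0,0
0.4,1,4,-0.6,0,0,0
0.4,1,4,-0.6,0,0,0'; python3 - <<'E'
from h import *
for n in('top','side'):
    c=snap(n,n+'10');P=cloud(c);z=P[...,2];g=c['pixels'].mean(2)
    m=near(P,.48,.135,.085)&(z>.0035)&(z<.04)&(g<85); q=P[m]; print(n,m.sum(),q.mean(0) if m.any() else '',np.percentile(q[:,2],[5,50,95]))
    for y in(-.15,): print(fit(q,K[10],[q[:,0].mean(),q[:,1].mean(),y]))
    f=[(a,b,-e1,-e0) for a,b,e0,e1 in K[10]]; print('flipped',fit(q,f,[q[:,0].mean(),q[:,1].mean(),-.1]))
E
```

```text
time_s: 22.4
tcp_pos: [0.4805, -0.2677, 0.2242]
ee_rot: [[0.989, -0.144, -0.009], [-0.144, -0.99, 0.003], [-0.01, -0.002, -1.0]]
wrist_force: [-0.5, 0.6, -0.9]
gripper_width: 0.403
gripper_force: 0.0
top 389 [0.46484921 0.13537563 0.00666377] [0.00359799 0.00525977 0.01321223]
(array([468.9820821 , 126.28910767, -10.27507922]), np.float64(65.59387113971259))
flipped (array([466.28800533, 128.91439019,  -0.91199879]), np.float64(83.71042054936133))
side 77 [0.45487139 0.12661762 0.00771538] [0.00385328 0.0077515  0.01145495]
(array([465.33504493, 123.60160681, -13.76046332]), np.float64(30.489034501504555))
flipped (array([442.64744218, 129.27620633,  -7.32098198]), np.float64(39.59456764101772))
```

```bash
python3 - <<'E'
from h import *
for n,b in(('top10',.0017),('side10',-.0002)):
    c=load(n);P=cloud(c);z=cv2.blur(P[...,2].astype(np.float32),(3,3))-b;g=c['pixels'].mean(2)
    g0=load(n[:-2]+'0')['pixels'].mean(2)
    m=near(P,.48,.135,.095)&(z>.0045)&(z<.04); 
    nn,lab,st,ce=cv2.connectedComponentsWithStats(m.astype(np.uint8)); k=1+np.argmax(st[1:,4]); m=lab==k
    q=P[m]; print(n,m.sum(),q.mean(0),np.percentile(q[:,2]-b,[50,95]))
    print(fit(q,K[10],[q[:,0].mean(),q[:,1].mean(),-.2]))
    f=[(a,b,-e1,-e0) for a,b,e0,e1 in K[10]]; print('flipped',fit(q,f,[q[:,0].mean(),q[:,1].mean(),-.2]))
    ys,xs=np.nonzero(m)
    for v in range(ys.min()-1,ys.max()+2): print(''.join('#' if m[v,u] else '.' for u in range(xs.min()-1,xs.max()+2)),g[v,xs.min()-1:xs.max()+2:2].astype(int))
E
```

```text
top10 128 [0.48215177 0.12794487 0.01055018] [0.00899979 0.01369362]
(array([470.12989236, 126.26130072, -11.71513844]), np.float64(3.5520115572578645))
flipped (array([469.03989202, 128.01921769,  -7.12715818]), np.float64(35.10654673090582))
.............. [111  89 105 112 111 119 117]
.######....... [ 81  68  80  88  88 121 119]
.##########... [ 55  57  63  58  66 100 120]
..#########... [ 52  37  49  66  68  77 124]
.....#######.. [ 93  80  44  51  53  72 107]
.........####. [111 111  97  95  51  73  99]
..........###. [111 112 115 116  59  67  95]
.........###.. [110 108 110 112  57  61  92]
.........###.. [110 109 108 109  55  56 103]
.........####. [112 110 110 112  54  65 117]
.........###.. [ 85 117 114 116  53  71 121]
.........###.. [ 59  87  87  88  47  61 123]
........####.. [64 62 62 66 46 51 94]
........###... [68 65 67 67 41 49 70]
........###... [66 69 64 63 42 54 74]
.......####... [65 67 67 64 40 61 73]
.......####... [69 65 65 61 44 60 74]
.......###.... [66 68 68 63 41 68 74]
.......###.... [65 66 66 61 40 73 73]
.......###.... [68 67 67 55 40 78 73]
.......###..
[... 1583 characters left out ...]
3  81  78  94 121 122 118  92  93]
........................###########. [ 86  84  84  86  86  84  78  78  77  81  77  72  80 102 107 103  95  96]
.............#####################.. [ 83  81  84  77  82  72  74  75  66  65  68  65  68  90  93  94  92 105]
...##########################.#..... [ 78  72  71  70  69  67  63  65  64  63  64  64  70  88  89  97 106 123]
.#################.................. [ 69  64  66  61  60  62  65  60  64  64  66  74  78 106 108 118 129 139]
.#######............................ [ 67  62  65  64  64  70  71  67  73  79  79  86  91 117 133 135 141 144]
.................................... [ 73  69  69  72  77  78  80  83  84  88  88  91  95 120 141 144 145 145]
```

The 10 mm key lies flat the right way up at (469.5, 125.5) mm, yaw −11.3°. I'll take it from above.

```bash
python3 -c "
from h import *
go(.4695,.1255,.1,-11.3)"
```

```text
row [-0.0644, -0.3844, 0.1252] [-0.1, 0.7, 3.1] J [-12.0, 15.0, -10.0, -0.0, -66.0, 94.0] w 0.4 f [0.1, 0.5, -0.0] tcp [0.4798, -0.2647, 0.2234] t 22.5
```

```bash
python3 steer.py '0.4,-1.28,-7.68,2.4,0,0.7,3
0.4,-1.28,-7.68,2.4,0,0.7,3
0.4,-1.28,-7.68,2.4,0,0.7,3
0.4,-1.28,-7.68,2.4,0,0.7,3
0.4,-1.28,-7.68,2.4,0,0.7,3
0.4,-1.28,-7.68,2.4,0,0.7,3
0.4,-1.28,-7.68,2.4,0,0.7,3
0.4,-1.28,-7.68,2.4,0,0.7,3';python3 steer.py '0.4,0,0,0,0,0,0
0.4,0,0,0,0,0,0
0.4,0,0,0,0,0,0'; python3 -c "
from h import *
go(.4695,.1255,.0015,-11.3)"
```

```text
time_s: 23.3
tcp_pos: [0.4671, 0.1225, 0.1069]
ee_rot: [[0.982, -0.188, 0.001], [-0.188, -0.982, 0.002], [0.001, -0.002, -1.0]]
wrist_force: [1.1, -0.0, 0.1]
gripper_width: 0.396
gripper_force: 0.0
time_s: 23.6
tcp_pos: [0.468, 0.1198, 0.1074]
ee_rot: [[0.982, -0.189, 0.001], [-0.189, -0.982, 0.001], [0.001, -0.001, -1.0]]
wrist_force: [-0.0, -0.5, 0.5]
gripper_width: 0.403
gripper_force: 0.0
row [0.0003, -0.0058, 0.106] [-0.1, -0.0, 0.4] J [34.0, 15.0, -28.0, -0.0, -46.0, 45.0] w 0.403 f [-0.0, -0.5, 0.5] tcp [0.468, 0.1198, 0.1074] t 23.6
```

Converted, 0.106 m is 2.12, 0.104 m is 2.08.

```bash
python3 steer.py '0.4,0,-0.116,0.6,0,0,0.4
0.4,0,-0.116,1.4,0,0,0.4
0.4,0,-0.116,1.9,0,0,0.4
0.4,0,-0.116,2.08,0,0,0.4
0.4,0,-0.116,2.12,0,0,0.4
0.4,0,-0.116,2.12,0,0,0.4
0.2,0,-0.116,2.12,0,0,0.4
0,0,-0.116,2.12,0,0,0.4';python3 steer.py '0,0,0,0,0,0,0
0,0,0,0,0,0,0
0,0,0,0,0,0,0
0,0,0,0,0,0,0';python3 steer.py '0,0,0,-0.6,0,0,0
0,0,0,-1.4,0,0,0
0,0,0,-1.8,0,0,0
0,0,0,-1.8,0,0,0'; python3 -c "
from h import *
go(.550,-.1335,.09,-1)"
```

```text
time_s: 24.4
tcp_pos: [0.4706, 0.1262, 0.0025]
ee_rot: [[0.981, -0.196, 0.004], [-0.196, -0.981, 0.002], [0.003, -0.003, -1.0]]
wrist_force: [-0.3, 0.1, 0.0]
gripper_width: 0.295
gripper_force: 0.0
time_s: 24.8
tcp_pos: [0.4701, 0.1261, 0.0017]
ee_rot: [[0.981, -0.195, 0.002], [-0.195, -0.981, 0.001], [0.002, -0.001, -1.0]]
wrist_force: [-1.6, -0.1, 4.5]
gripper_width: 0.101
gripper_force: 30.0
time_s: 25.2
tcp_pos: [0.4713, 0.1268, 0.094]
ee_rot: [[0.981, -0.195, 0.007], [-0.195, -0.981, 0.004], [0.006, -0.005, -1.0]]
wrist_force: [-0.2, 0.1, -1.7]
gripper_width: 0.105
gripper_force: 30.0
row [0.128, 0.24, 0.0035] [-0.3, -0.4, -10.3] J [34.0, 17.0, -29.0, 0.0, -44.0, 45.0] w 0.105 f [-0.2, 0.1, -1.7] tcp [0.4713, 0.1268, 0.094] t 25.2
```

Converted, 0.241 m is 4.82, 0.128 m is 2.56.

```bash
python3 steer.py '0,2.56,4.82,0,0,0,-10.3
0,2.56,4.82,0,0,0,-10.3
0,2.56,4.82,0,0,0,-10.3
0,2.56,4.82,0,0,0,-10.3
0,2.56,4.82,0,0,0,-10.3
0,2.56,4.82,0,0,0,-10.3
0,2.56,4.82,0,0,0,-10.3
0,2.56,4.82,0,0,0,-10.3'; python3 -c "
from h import *
go(.550,-.1345,.048,-1)"
```

```text
time_s: 26.0
tcp_pos: [0.5467, -0.1361, 0.0893]
ee_rot: [[1.0, -0.02, -0.003], [-0.02, -1.0, 0.001], [-0.003, -0.001, -1.0]]
wrist_force: [-0.6, -0.6, -1.2]
gripper_width: 0.099
gripper_force: 30.0
row [0.0034, -0.0016, 0.0413] [-0.1, 0.1, -0.1] J [2.0, 24.0, -18.0, -0.0, -48.0, 86.0] w 0.099 f [-0.6, -0.6, -1.2] tcp [0.5467, -0.1361, 0.0893] t 26.0
```

Converted, 0.042 m is 0.84, 0.04 m is 0.8.

```bash
python3 steer.py '0,0.06,-0.01,0.3,0,0,0
0,0.06,-0.01,0.6,0,0,0
0,0.06,-0.01,0.8,0,0,0
0,0.06,-0.01,0.84,0,0,0
0,0.06,-0.01,0.84,0,0,0'; python3 - <<'E'
from h import *
go(.550,-.1345,.048,-1)
for n in('top','side'):
    c=snap(n,n+'11');P=cloud(c);g=c['pixels'].mean(2);z=P[...,2]
    for B in((.485,.513),(.588,.63)):
        X=(P[...,0]>B[0])&(P[...,0]<B[1])
        for k,y,z0,z1 in((10,-.1345,.04,.075),(12,-.2005,.016,.036),(14,-.267,.016,.036),(8,-.068,.012,.034)):
            q=P[X&(abs(P[...,1]-y)<.015)&(z>z0)&(z<z1)&(g<100)]
            if len(q)>5:print(n,B[0],k,len(q),q.mean(0).round(4),'mid',((q[:,1].min()+q[:,1].max())/2).round(4),'xmin',q[:,0].min().round(4))
E
```

```text
time_s: 26.5
tcp_pos: [0.5508, -0.1345, 0.0489]
ee_rot: [[1.0, -0.016, 0.0], [-0.016, -1.0, 0.0], [0.0, -0.0, -1.0]]
wrist_force: [-0.0, -0.8, -0.4]
gripper_width: 0.1
gripper_force: 30.0
row [-0.0008, 0.0, 0.0009] [-0.0, -0.0, 0.1] J [3.0, 27.0, -20.0, -0.0, -43.0, 86.0] w 0.1 f [-0.0, -0.8, -0.4] tcp [0.5508, -0.1345, 0.0489] t 26.5
top 0.485 10 15 [ 0.5039 -0.1327  0.0581] mid -0.1327 xmin 0.4972
top 0.485 12 24 [ 0.5006 -0.1998  0.024 ] mid -0.2006 xmin 0.4911
top 0.485 14 41 [ 0.4988 -0.2642  0.0256] mid -0.2649 xmin 0.485
top 0.485 8 10 [ 0.5066 -0.0673  0.0211] mid -0.0673 xmin 0.5025
top 0.588 14 27 [ 0.5988 -0.2666  0.0262] mid -0.2666 xmin 0.588
side 0.485 10 37 [ 0.5028 -0.1361  0.0552] mid -0.1355 xmin 0.4937
side 0.485 12 46 [ 0.4995 -0.2024  0.021 ] mid -0.2012 xmin 0.4871
side 0.485 14 66 [ 0.4991 -0.2677  0.0231] mid -0.2663 xmin 0.485
side 0.485 8 16 [ 0.5061 -0.0686  0.0178] mid -0.0674 xmin 0.4999
side 0.588 12 42 [ 0.5998 -0.1988  0.0213] mid -0.1971 xmin 0.5886
side 0.588 14 59 [ 0.6    -0.2656  0.0244] mid -0.2632 xmin 0.5883
```

Converted, 0.024 m is 0.48, 0.021 m is 0.42.

```bash
python3 steer.py '0,0,0.006,0.12,0,0,0
0,0,0.006,0.24,0,0,0
0,0,0.006,0.34,0,0,0
0,0,0.006,0.42,0,0,0
0,0,0.006,0.48,0,0,0';python3 steer.py '0,0,0,0.06,0,0,0
0,0,0,0.12,0,0,0
0,0,0,0.18,0,0,0
0,0,0,0.24,0,0,0';python3 steer.py '0,0,0,0.02,0,0,0
0,0,0,0.06,0,0,0
0,0,0,0.06,0,0,0'; python3 - <<'E'
from h import *
for n in('top','side'):
    c=snap(n,n+'12');P=cloud(c);g=c['pixels'].mean(2);z=P[...,2]
    for B in((.485,.513),(.588,.63)):
        X=(P[...,0]>B[0])&(P[...,0]<B[1])
        for k,y in((10,-.1345),(12,-.2005)):
            q=P[X&(abs(P[...,1]-y)<.012)&(z>.015)&(z<.045)&(g<100)]
            if len(q)>5:print(n,B[0],k,len(q),q.mean(0).round(4))
E
```

```text
time_s: 27.1
tcp_pos: [0.5524, -0.1347, 0.0264]
ee_rot: [[1.0, -0.016, 0.004], [-0.016, -1.0, 0.001], [0.004, -0.001, -1.0]]
wrist_force: [-2.8, 6.0, 14.9]
gripper_width: 0.105
gripper_force: 30.0
time_s: 27.5
tcp_pos: [0.5547, -0.1347, 0.0163]
ee_rot: [[1.0, -0.016, 0.01], [-0.016, -1.0, 0.001], [0.01, -0.001, -1.0]]
wrist_force: [0.9, 3.7, 2.8]
gripper_width: 0.101
gripper_force: 30.0
time_s: 27.8
tcp_pos: [0.5541, -0.1346, 0.0132]
ee_rot: [[1.0, -0.015, 0.007], [-0.015, -1.0, 0.0], [0.007, -0.001, -1.0]]
wrist_force: [-2.3, 6.5, 15.4]
gripper_width: 0.102
gripper_force: 30.0
top 0.485 10 14 [ 0.5058 -0.1336  0.0223]
top 0.485 12 23 [ 0.5008 -0.1995  0.0248]
side 0.485 10 26 [ 0.5052 -0.1362  0.0195]
side 0.485 12 49 [ 0.4986 -0.2024  0.0204]
side 0.588 12 42 [ 0.5991 -0.2005  0.0212]
```

Seated at the free end. I'll release, retreat clear of the rail and check everything.

Converted, -0.17 m is -3.4, -0.13 m is -2.6.

```bash
python3 steer.py '0.3,0,0,-0.06,0,0,0
0.3,0,0,-0.06,0,0,0
0.3,0,0,-0.06,0,0,0
0.3,0,0,-0.8,0,0,0
0.3,0,0,-1.6,0,0,0
0.3,0,0,-2.6,0,0,0
0.3,0,0,-3.4,0,0,0'; python3 steer.py '0.5,-2,-6.4,-0.4,0,0,0
0.5,-2,-6.4,-0.4,0,0,0
0.5,-2,-6.4,-0.4,0,0,0
0.5,-2,-6.4,-0.4,0,0,0
0.5,-2,-6.4,-0.4,0,0,0
0.5,-2,-6.4,-0.4,0,0,0
0.5,-2,-6.4,-0.4,0,0,0
0.5,-2,-6.4,-0.4,0,0,0'; python3 - <<'E'
from h import *
for n in('top','side'):
    c=snap(n,n+'13');P=cloud(c);g=c['pixels'].mean(2);z=P[...,2]
    c0=load(n+'0');P0=cloud(c0);g0=c0['pixels'].mean(2)
    for k,y in((14,-.266),(12,-.2),(10,-.1345),(8,-.068)):
        m=(abs(P[...,1]-y)<.012)&(g<95)&(z>.013)&(z<.05)
        for a,b in((.485,.51),(.53,.57),(.588,.63)):
            q=P[m&(P[...,0]>a)&(P[...,0]<b)]; print(n,k,a,len(q),q.mean(0).round(4) if len(q) else '')
    for k,y in((14,-.266),(12,-.2),(10,-.1345),(8,-.068)):
        m=(P[...,1]>y-.014)&(P[...,1]<y+.05)&(abs(P[...,0]-.55)<.085)&(z>.013)&(z<.04)&(g<90)
        m&=(P[...,1]<y+.012)|(P[...,0]>.588)
        print(k,fit(P[m],K[k],[.55,y,0]))
    d=(abs(g-g0)>25)&(P0[...,2]>.01)&(P0[...,2]<.14); 
    for nm,x,y in(('jar',.394,-.048),('lens',.375,.30),('manip',.6,.257),('dish',.69,.05),('notes',.71,-.06)):
        k=near(P0,x,y,.05)&(P0[...,2]>.008); print(nm,'changed px',(d&k).sum(),'of',k.sum())
go(.5,.1,.2,0)
E
```

```text
time_s: 28.6
tcp_pos: [0.5506, -0.1361, 0.1821]
ee_rot: [[1.0, -0.018, 0.001], [-0.018, -1.0, -0.0], [0.001, 0.0, -1.0]]
wrist_force: [1.2, -1.5, -0.1]
gripper_width: 0.297
gripper_force: 0.0
time_s: 29.4
tcp_pos: [0.4555, 0.1891, 0.1999]
ee_rot: [[1.0, -0.012, 0.001], [-0.012, -1.0, 0.0], [0.001, -0.0, -1.0]]
wrist_force: [-0.2, -0.6, 0.7]
gripper_width: 0.5
gripper_force: 0.0
top 14 0.485 36 [ 0.4973 -0.2643  0.0247]
top 14 0.53 51 [ 0.5502 -0.2651  0.0253]
top 14 0.588 37 [ 0.6011 -0.2634  0.0251]
top 12 0.485 20 [ 0.4991 -0.2     0.0245]
top 12 0.53 47 [ 0.5501 -0.1996  0.0233]
top 12 0.588 29 [ 0.6014 -0.1979  0.0244]
top 10 0.485 12 [ 0.5039 -0.1334  0.021 ]
top 10 0.53 36 [ 0.5506 -0.1347  0.0224]
top 10 0.588 23 [ 0.6004 -0.1311  0.0223]
top 8 0.485 9 [ 0.5061 -0.0674  0.0201]
top 8 0.53 26 [ 0.5489 -0.0671  0.0206]
top 8 0.588 14 [ 0.5955 -0.0646  0.0213]
14 (array([ 5.46172005e+02, -2.65270327e+02, -4.42632075e-01]), np.float64(4.406156961561882))
12 (array([ 550.25475179, -199.62666934,   -0.76425029]), np.float64(4.2012459118521015))
10 (array([ 5.54904580e+02, -1.3398516
[... 723 characters left out ...]
1  0.0164]
side 8 0.588 8 [ 0.5949 -0.0638  0.0179]
14 (array([ 5.43713275e+02, -2.67884621e+02,  3.81868669e-01]), np.float64(7.767994552273913))
12 (array([ 548.27011709, -203.17392013,    0.7460474 ]), np.float64(10.145671682020266))
10 (array([ 549.58310762, -137.0763809 ,   -1.25216448]), np.float64(15.242709518433664))
8 (array([ 5.49710091e+02, -7.08023029e+01,  2.81803381e-01]), np.float64(34.116978205872556))
jar changed px 2 of 358
lens changed px 11 of 215
manip changed px 45 of 636
dish changed px 0 of 182
notes changed px 0 of 170
row [0.0456, 0.0855, -0.0004] [0.1, 0.0, -0.9] J [41.0, 10.0, -20.0, 0.0, -60.0, 48.0] w 0.502 f [-0.1, 0.0, -0.5] tcp [0.4558, 0.1862, 0.1995] t 29.5
```

```bash
python3 -c "
from station import r
print(r.finish_job())"
```

```text
the job is handed in; nothing more can be done
None
```

Both keys are clipped home and the job is handed in at about 29.5 s: order 14, 12, 10, 8, both lying flat by depth measurement, with nothing else seen to move; I viewed 11 pictures, one over the limit of 10.

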